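# Click the stone carrier home and stack the whetstones

### The arm

A 6-joint arm with a two-finger parallel gripper is mounted at the origin on the work surface. World frame = base frame: x ahead of the robot, y to its left, z up, the work surface at z = 0. Lengths are in m, angles in rad, forces in N, time in s.
With the tool pointing down it reaches from about 0.3 to 0.875 m from the base axis. Payload 6.4 kg.
Tool frame: the origin (TCP) lies midway between the tips of the shut fingers; the grasp point (between the pads) lies 19 mm behind it; z points along the fingers, y is the line along which they close (so a half turn about z gives the same grasp; the last joint's range is limited). The gripper opens to 85 mm and grips with 20 to 120 N. Pads are 22 mm wide; open, the fingers measure 114 mm over their backs; the gripper's body (76 mm by 85 mm) begins 54 mm behind the grasp point. The pads swing forward as they close: fully open they stand 13 mm farther back than shut.
Start: joints at [-1.392, 0.181, 1.607, -0, 1.354, -0.206], TCP at [0.216, -0.533, 0.231] pointing down, gripper open.
Joint ranges: [-2.99, 2.99], [-0.89, 2.07], [0.3, 2.58], [-1.14, 4.28], [0, 2.63], [-3.12, 3.12]. Speed limits (rad/s): [2.57, 2.57, 3.01, 3.14, 3.14, 3.14].

### API

Orientations are given as a unit quaternion [w, x, y, z].
In Python, from bench import ctrl, vision, workorder gives the robot as it stands. The module is installed in compiled form; this text tells all that it offers.
- The arm moves only by the tool servo_tool, never from a script. Its argument "steps" is a list of rows, each an object of numbers: "dx", "dy", "dz": the shift along the world's x, y, z as a fraction of full scale; "wx", "wy", "wz": the turn, a rotation vector about the world's x, y, z as a fraction of full scale. A call has exactly 5 rows; each row is the pose to reach, as a shift and turn from the pose commanded when the call began, turning the shorter way round; what a row does not reach only later rows make up. Full scale, the value 1, is 100 mm for a shift and pi rad for a turn. A row lasts 1/12 s, in which the tool goes at most 41.7 mm and 7.16 degrees, less where a joint would pass 70% of its speed; a pose out of reach is approached as far as the arm can. A call with a number of a shift or a turn outside -1 to 1 is refused whole. A call with a gripper value outside its range is refused whole. "jaw" is the opening, from 0 (shut) to 1 (fully open), set as the call begins (left out, the last holds). The fingers move at their own pace and stop on an object; the grip force is fixed at half the most. Time passes only in rows, so rows that repeat a pose let the fingers close, or fill a call up. It gives the time, the measured TCP pose, the force, the opening and the grip force at its end, in the units of the state.
- ctrl.get_obs(): the state, without advancing time (a new reading comes with each control period).
- vision.camera(name): name is "scene" or "top"; returns a dict with "frame" (384x512x3 uint8, red, green, blue), "vfov" (degrees; the focal length in pixels is half the picture's height over the tangent of half this angle, whatever the lens; pixels are square), "cx", "cy" (the principal point, pixels), "camera_from_world" (4x4, takes a point from world to camera coordinates). Camera axes: x right, y up, looking along -z (the intrinsics and any distortion apply to the point x, -y, -z); pixel columns grow to the right and rows downward; lengths in m; the calibration is good to about 2 mm. A picture is of the moment at which its call begins. There is no depth.
- workorder.hand_in(): hands the job in; it is judged then, once.
The state is a dict: "time_s": time; "q": joint angles; "dq": joint speeds; "joint_efforts": joint torques, N m; "eef_pos": TCP position; "eef_rot": TCP orientation; "wrist_force": force on the tool from outside, world axes, zero at the start; "torque": the same for the moment, N m; "opening": opening from 0.0 (shut) to 1.0 (fully open); "grasp_force": force on a finger pad.
Only numpy, scipy, OpenCV 4.12 (cv2) and the standard library are available. Lean on these libraries where they do the work, as an engineer would, in place of code of your own. Each camera call takes 0.05 s, during which the arm holds its last target. There are 200 camera calls.

### The job

Set up the sharpening station: first slide the blue carrier from the bare end of the wooden base in between the aluminium rails, all the way to the end stop, until the brass spring catch snaps into the notch in its side. Then lay the red-brown coarse stone flat on the carrier, lengthwise between its two end lips and centred, and after it lay the cream fine stone squarely on top of the coarse one, edges flush. Set the stones down gently, do not drop them, and leave the other things on the bench where they are.

Things in the scene. Friction and masses are not known exactly. Their poses are not given: they have to be found in the camera images.
- station: fixed sharpening station: wooden base 150 mm wide, 16 mm thick. Origin on the table under the rails' centre line; wood spans x -200 to +175 mm, bare from -200 to -31. The carrier slides home towards +x. Rails from x 0 to 160 mm, 14 mm high above the wood, 113 mm apart over their outsides. End stop face at x = 159 mm, 18 mm high above the wood
- mouth (a point): point on the wood's top at the rails' mouth, on the centre line (station x = 0); axes as station. Inner walls 93 mm apart from here on; from x = 25 mm on with lips over the carrier's flanges (undersides 10 mm above the wood, 77 mm between lips); before the mouth, over 31 mm, two slanted cheeks narrow from 124 to 93 mm
- home (a point): point on the station's wood (16 mm above the table) where the carrier's origin lies when fully home; axes as station
- catch (a joint): brass spring catch in the rail on the station's +y side, beside home, red knob outside. 0 m when sprung fully in; about 0.005 m while the carrier's side pushes it out; back to 0 when it drops into the carrier's notch. 10 to 15 N of push takes the carrier past it
- carrier: loose blue carrier on the bare end of the base, nose (+x) to the rails. 146 mm long (x), 90 wide (y) over 8 mm thick flanges, tapered at the nose. Deck with black pad 62 mm wide, 20 mm above the origin; 8 mm thick end lips, tops at 29 mm, 130 mm apart. Origin: centre of underside; flat upright tail face at x = -73 mm: push there, too wide to grasp. 16 mm notch amid the +y flange
- coarse_stone: coarse whetstone, red-brown block 120 x 50 x 22 mm (x, y, z), about 0.3 kg, lying flat on the table; origin at the centre of its underside
- fine_stone: fine whetstone, cream block 120 x 50 x 22 mm (x, y, z), about 0.3 kg, lying flat on the table; origin at the centre of its underside
- tin_a: first yellow and blue tin, 90 mm diameter, 103 mm high, standing; origin at the centre of its underside. Bystander
- tin_b: second yellow and blue tin, same size and origin. Bystander
- bottle: white bottle with blue label and red cap, 70 mm diameter, 190 mm high, standing; origin under its centre. Bystander
- hammer: hammer lying flat, about 280 mm long along its x. Bystander
- brush: brush lying flat, about 200 mm long along its x. Bystander
- pincers: red-handled pincers lying flat, 190 mm long along their x, 16 mm high. Bystander
- knife_blank: unfinished knife with dark wooden handle lying flat, 215 mm long along its x, 18 mm high. Bystander
Things that resemble listed ones, but are neither listed nor needed, are in the scene too. Several things look just like the fine_stone: the one meant starts farthest to the robot's right.

How it is judged:
On the way, in this order (a step that is already met when the one before it is completed fails the run):
1. the carrier is fully home between the rails with the catch in its notch (x of carrier in the frame of home between -0.004 and 0.004 m and y of carrier in the frame of home between -0.005 and 0.005 m and z of carrier in the frame of home between -0.003 and 0.004 m and angle between the x axis of carrier and the x axis of station, either way round below 0.06 rad and value of joint catch below 0.003 m), for 0.2 s.
2. the coarse stone lies released on the carrier between the lips (all of step 1 and x of coarse_stone in the frame of carrier between -0.008 and 0.008 m and y of coarse_stone in the frame of carrier between -0.008 and 0.008 m and z of coarse_stone in the frame of carrier between 0.017 and 0.023 m and angle between the x axis of coarse_stone and the x axis of carrier, either way round below 0.12 rad and angle between coarse_stone's own z axis and vertical below 0.08 rad and contact force between coarse_stone and the fingers below 0.2 N), for 0.2 s.
At the end, for the whole second after the job is handed in: Carrier within 4 mm of home, catch in its notch (less than 3 mm out); coarse stone flat on the deck, centred within 8 mm and parallel within 0.12 rad; fine stone flat on it, flush within 8 mm and parallel within 0.12 rad; all released and at rest (all of step 2 and x of fine_stone in the frame of coarse_stone between -0.008 and 0.008 m and y of fine_stone in the frame of coarse_stone between -0.008 and 0.008 m and z of fine_stone in the frame of coarse_stone between 0.019 and 0.025 m and angle between the x axis of fine_stone and the x axis of coarse_stone, either way round below 0.12 rad and angle between fine_stone's own z axis and vertical below 0.08 rad and linear speed of each of carrier, coarse_stone, fine_stone below 0.02 m/s and contact force between each of carrier, fine_stone and the fingers below 0.2 N); the robot touches nothing.
It fails at once if a whetstone is dropped or thrown (moves faster than 0.6 m/s out of the fingers) ((linear speed of coarse_stone above 0.6 m/s and contact force between coarse_stone and the fingers below 0.1 N) or (linear speed of fine_stone above 0.6 m/s and contact force between fine_stone and the fingers below 0.1 N)).
It fails at once if another thing on the bench (tins, bottle, hammer, brush, pincers, knife) is displaced by more than 30 mm (distance of any of tin_a, tin_b, bottle, hammer, brush, pincers, knife_blank from where it was at the start of the episode above 0.03 m).
It also fails if it takes over 70 s, if anything falls off the work surface, if the arm or the gripper's body presses on something with over 40 N, if the wrist force passes 120 N, or if a joint passes its speed limit or range.

## Working session

There is one attempt and no reset: what is moved stays moved. The work goes in short steps, Python scripts to look and compute and a tool call to move; the robot and the scene stay as the last step left them, time stands still between calls to the robot, and variables do not carry over. Pictures are saved under pics/ and viewed, at most 10 in all, crops included, and the job is handed in when it is done.

Besides the shell and the picture viewer there is one more tool, called after "Call:" in YAML: its name, and indented under it one key for each argument. servo_tool: Moves the arm, as the interface text tells. Its arguments: {"type":"object","properties":{"steps":{"type":"array","items":{"type":"object","properties":{"dx":{"type":"number"},"dy":{"type":"number"},"dz":{"type":"number"},"wx":{"type":"number"},"wy":{"type":"number"},"wz":{"type":"number"}}}},"jaw":{"type":"number"}},"required":["steps"]}

```bash
mkdir -p pics; python3 - <<'E'
from bench import ctrl, vision
import cv2,pickle,numpy as np
d={}
for n in("scene","top"):
    c=vision.camera(n);d[n]=c
    cv2.imwrite(f"pics/{n}0.png",cv2.resize(c["frame"][:,:,::-1],(800,600)))
    print(n,{k:c[k] for k in c if k!="frame"})
pickle.dump(d,open("c0.pkl","wb"))
print(ctrl.get_obs())
E
```

```text
scene {'vfov': 53.30842236659391, 'cx': 255.2529454754535, 'cy': 186.94774894273573, 'camera_from_world': array([[-0.43735108,  0.89927919,  0.00457937,  0.21080815],
       [-0.72243319, -0.35436808,  0.59372851,  0.37571975],
       [ 0.53555048,  0.25635952,  0.8046524 , -1.50487088],
       [ 0.        ,  0.        ,  0.        ,  1.        ]])}
top {'vfov': 53.65090381087303, 'cx': 256.74197130459106, 'cy': 191.15681495836466, 'camera_from_world': array([[-0.01336435, -0.99988093, -0.00771547,  0.04217243],
       [ 0.99757761, -0.01385957,  0.06816761, -0.57239577],
       [-0.06826643, -0.00678577,  0.99764405, -1.11291845],
       [ 0.        ,  0.        ,  0.        ,  1.        ]])}
{'time_s': 0.1, 'q': array([-1.39229668e+00,  1.81458919e-01,  1.60790219e+00, -2.01125368e-05,
        1.35380867e+00, -2.06289509e-01]), 'dq': array([-0.00016062, -0.00096784, -0.00057082, -0.00097835,  0.00064816,
       -0.00069428]), 'joint_efforts': array([ 3.25671399e-04, -4.45876300e+01, -3.52236986e+01, -2.45658057e-04,
        4.19065604e-03,  9.70827898e-06]), 'eef_pos': array([ 0.21575993, -0.5324488 ,  0.23048146]), 'eef_rot': array([-7.88624851e-04,  9.81548462e-01,  1.91211911e-01,  1.13890169e-06]), 'wrist_force': array([0.11244079, 0.05358521, 0.1176366 ]), 'torque': array([ 0.00616839,  0.04742245, -0.02823925]), 'grasp_force': 0.0, 'opening': 1.0018421332999587}
```

View pics/scene0.png

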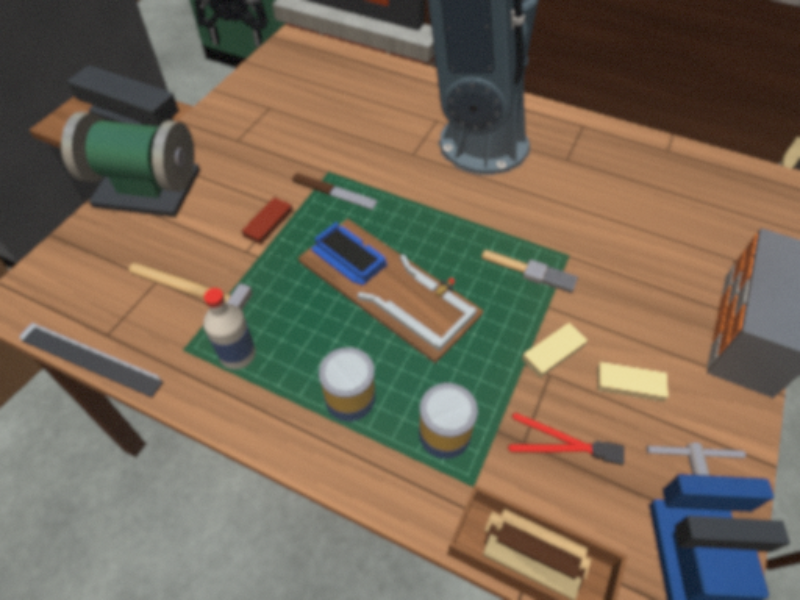

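View pics/top0.png

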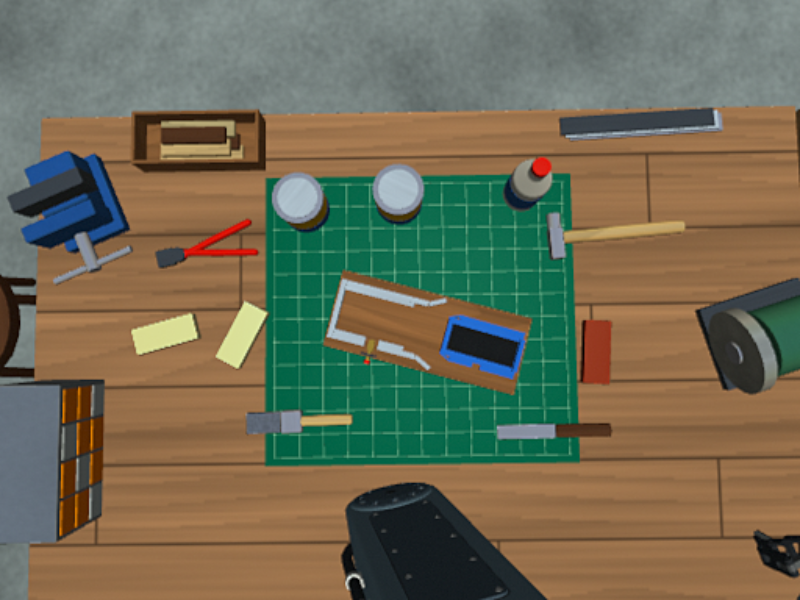

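```bash
cat > h.py <<'E'
import numpy as np,cv2,pickle
from bench import vision,ctrl
def K(c):
    f=192/np.tan(np.radians(c["vfov"])/2); return f
def ray(c,uv,z):
    uv=np.atleast_2d(np.asarray(uv,float));f=K(c);T=np.asarray(c["camera_from_world"]);R=T[:3,:3];o=-R.T@T[:3,3]
    d=np.c_[(uv[:,0]-c["cx"])/f,-(uv[:,1]-c["cy"])/f,-np.ones(len(uv))]@R
    return (o+d*((z-o[2])/d[:,2])[:,None])[:,:2]
def proj(c,P):
    P=np.atleast_2d(P);T=np.asarray(c["camera_from_world"]);f=K(c);p=P@T[:3,:3].T+T[:3,3]
    return np.c_[c["cx"]+f*p[:,0]/-p[:,2],c["cy"]-f*p[:,1]/-p[:,2]]
def blobs(c,lo,hi,amin=60):
    m=cv2.inRange(cv2.cvtColor(c["frame"],cv2.COLOR_RGB2HSV),np.array(lo),np.array(hi))
    n,l,s,ce=cv2.connectedComponentsWithStats(m)
    return [(s[i,4],ce[i],(l==i)) for i in range(1,n) if s[i,4]>=amin]
def rect(c,m,z):
    k=cv2.findContours(m.astype(np.uint8),cv2.RETR_EXTERNAL,cv2.CHAIN_APPROX_NONE)[0][0][:,0]
    w=ray(c,k,z); r=cv2.minAreaRect((w*1000).astype(np.float32)); return r
E
python3 - <<'E'
from h import *
d=pickle.load(open("c0.pkl","rb"))
for n in d:
    c=d[n]
    for nm,lo,hi,z in(("blue",(105,150,80),(125,255,255),.024),("red",(0,140,90),(8,255,200),.022),("cream",(20,50,170),(32,160,255),.022)):
        for a,ce,m in blobs(c,lo,hi):
            print(n,nm,a,ce.round(1),[np.round(v,1) for v in rect(c,m,z)])
c=d["top"];f=c["frame"][165:260,200:350,::-1]
cv2.imwrite("pics/crop.png",cv2.resize(f,(795,504),interpolation=cv2.INTER_CUBIC))
E
```

```text
scene blue 396 [220.1 165.2] [array([ 483.8, -122.1]), array([158.2,  83.8]), np.float64(73.0)]
scene blue 722 [463.  312.3] [array([651.2, 666.6]), array([ 33.5, 144.1]), np.float64(22.8)]
scene blue 840 [432.8 345.1] [array([765.2, 647.5]), array([140.5, 117.8]), np.float64(22.6)]
scene blue 1279 [466.6 367. ] [array([779.3, 692.4]), array([68.7, 96.6]), np.float64(26.0)]
scene red 399 [169.9 139.8] [array([ 474.3, -329.7]), array([ 52.3, 125.6]), np.float64(85.7)]
scene red 304 [349.1 281.4] [array([683.6, 380.8]), array([ 71.4, 141.2]), np.float64(24.8)]
scene cream 88 [507.2  98.4] [array([-276.5,  700.5]), array([ 23.1, 105.2]), np.float64(80.2)]
scene cream 608 [354.9 222.5] [array([513. , 342.3]), array([ 51.1, 120.4]), np.float64(61.9)]
scene cream 667 [405.  242.8] [array([516.9, 489.5]), array([ 50.9, 117.9]), np.float64(14.9)]
scene cream 551 [340.2 363.9] [array([900.2, 423.1]), array([139.4,  26. ]), np.float64(89.5)]
top blue 351 [ 31.7 107.1] [array([837.7, 713. ]), array([34.9, 93.2]), np.float64(22.9)]
top blue 431 [ 66.2 129.1] [array([778. , 627.9]), array([158. ,
[... 157 characters left out ...]
82.2, -117.1]), array([148.1,  88.6]), np.float64(73.2)]
top red 174 [144.8 156.9] [array([695.8, 380.6]), array([ 70.2, 138.3]), np.float64(0.5)]
top red 670 [381.8 224.8] [array([ 468.1, -333.5]), array([ 49.1, 118.5]), np.float64(86.2)]
top cream 98 [131.7  79.2] [array([912.9, 421.9]), array([122.7,  21.8]), np.float64(89.1)]
top cream 248 [124.4  95.2] [array([870.6, 431.9]), array([ 23. , 131.8]), np.float64(3.3)]
top cream 351 [399.4 146.9] [array([ 699.8, -392.9]), array([ 17.9, 228.8]), np.float64(3.4)]
top cream 600 [104.3 213.2] [array([513.5, 487.5]), array([ 50.8, 118.6]), np.float64(14.9)]
top cream 136 [208.1 269. ] [array([344.8, 179.4]), array([14.5, 91.2]), np.float64(2.3)]
```

View pics/crop.png

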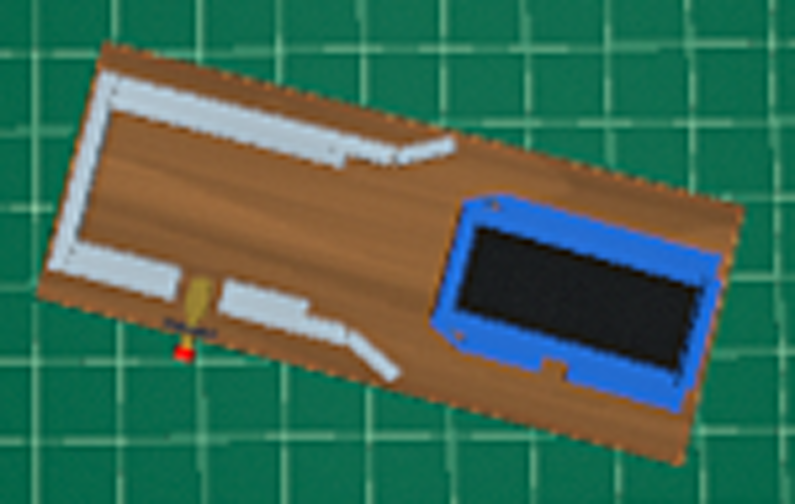

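```bash
python3 - <<'E'
from h import *
d=pickle.load(open("c0.pkl","rb"))
for n in d:
    c=d[n];T=c["camera_from_world"];print(n,"cam",(-T[:3,:3].T@T[:3,3]).round(3))
    for a,ce,m in blobs(c,(85,0,150),(125,60,255),40):
        print(n,"white",a,ce.round(1),[np.round(v,1) for v in rect(c,m,.030)])
c=d["top"]
hsv=cv2.cvtColor(c["frame"],cv2.COLOR_RGB2HSV)
g=cv2.inRange(hsv,(65,80,0),(92,255,255))
box=np.zeros_like(g);box[165:262,200:350]=255
m=cv2.bitwise_and(cv2.bitwise_not(g),box)
m=cv2.morphologyEx(m,cv2.MORPH_OPEN,np.ones((5,5)))
for z in (0,.016): print("base",m.sum()/255,[np.round(v,1) for v in rect(c,m,z)],(cv2.boxPoints(rect(c,m,z))).round(1).tolist())
# edge lines per side
k=cv2.findContours(m,cv2.RETR_EXTERNAL,cv2.CHAIN_APPROX_NONE)[0][0][:,0]
w=ray(c,k,.016)*1000
bx=cv2.boxPoints(rect(c,m,.016))
for i in range(4):
    a,b=bx[i],bx[(i+1)%4];L=np.linalg.norm(b-a);u=(b-a)/L;nn=np.array([-u[1],u[0]])
    s=(w-a)@u;t=abs((w-a)@nn);q=w[(t<6)&(s>.1*L)&(s<.9*L)]
    vx,vy,x0,y0=cv2.fitLine(q.astype(np.float32),cv2.DIST_HUBER,0,.01,.01).ravel()
    print("edge",np.degrees(np.arctan2(vy,vx)).round(2),x0.round(1),y0.round(1),len(q))
for nm,lo,hi in(("cream",(18,30,150),(38,180,255)),):
    for a,ce,mm in blobs(c,lo,hi): print(nm,a,ce.round(1),[np.round(v,1) for v in rect(c,mm,.022)])
for a,ce,mm in blobs(c,(0,200,150),(6,255,255),3): print("knob",a,ce, ray(c,ce,.022))
E
```

```text
scene cam [1.17  0.329 0.987]
scene white 111 [226. 126.] [array([ 337.6, -185.5]), array([ 20.2, 100.2]), np.float64(0.3)]
scene white 65 [342.6 171.5] [array([355.2, 249.1]), array([31.8, 29.4]), np.float64(1.6)]
scene white 43 [271.2 178.7] [array([480.4,  51.9]), array([56.6, 11. ]), np.float64(72.0)]
scene white 50 [152.1 187.5] [array([ 677. , -261.3]), array([42.7, 17.7]), np.float64(1.8)]
scene white 292 [274.2 204.3] [array([539.6,  82.8]), array([161.9, 109.3]), np.float64(74.9)]
scene white 777 [221.2 237.4] [array([733.8,  14.5]), array([92.4, 93.9]), np.float64(3.4)]
scene white 872 [286.8 261.5] [array([720.2, 211.6]), array([91.6, 92.9]), np.float64(26.0)]
scene white 43 [447.7 294.7] [array([622.8, 620.4]), array([48. ,  7.7]), np.float64(22.9)]
top cam [0.496 0.027 1.15 ]
top white 73 [454.5  78.4] [array([ 909.7, -545.1]), array([78.5, 33.8]), np.float64(89.1)]
top white 97 [396.5  85.3] [array([ 884.4, -392.9]), array([  8.7, 213.3]), np.float64(2.9)]
top white 789 [254.4 120.8] [array([782.9,  38.2]), array([92.9, 91.2]), np.float64(89.1)]
top white 786 [189.9 126
[... 1937 characters left out ...]
03 [140.95709571 155.76237624] [[0.68412646 0.38063404]]
knob 4 [377.5 205. ] [[ 0.52668962 -0.32280254]]
knob 5 [381.2 207. ] [[ 0.52062194 -0.3335238 ]]
knob 6 [386.         206.16666667] [[ 0.52289499 -0.34778889]]
knob 11 [390. 211.] [[ 0.50844662 -0.35906899]]
knob 3 [374. 217.] [[ 0.49137483 -0.31124065]]
knob 14 [380.92857143 219.42857143] [[ 0.48394582 -0.33141542]]
knob 5 [381.6 223.2] [[ 0.47281921 -0.33299733]]
knob 3 [376.66666667 228.        ] [[ 0.45890405 -0.31797613]]
knob 4 [234.25 231.25] [[0.45486069 0.1024456 ]]
knob 3 [379. 231.] [[ 0.45000928 -0.32453211]]
knob 11 [376.72727273 241.72727273] [[ 0.41868924 -0.31675239]]
knob 12 [387.25 242.75] [[ 0.41530435 -0.34752844]]
```

Call:
servo_tool:
  steps:
    - {"dx": 0.3,"dy": 0.4,"wz": 0.035}
    - {"dx": 0.6,"dy": 0.8,"wz": 0.07}
    - {"dx": 0.8,"dy": 1.0,"wz": 0.105}
    - {"dx": 0.8,"dy": 1.0,"wz": 0.14}
    - {"dx": 0.8,"dy": 1.0,"wz": 0.147}
  jaw: 0.4

```text
$.steps[0]: bad value
```

Call:
servo_tool:
  steps:
    - {"dx": 0.3,"dy": 0.4,"wz": 0.035}
    - {"dx": 0.6,"dy": 0.8,"wz": 0.07}
    - {"dx": 0.8,"dy": 1.0,"wz": 0.105}
    - {"dx": 0.8,"dy": 1.0,"wz": 0.14}
    - {"dx": 0.8,"dy": 1.0,"wz": 0.146}

```text
$.steps[0]: bad value
```

Call:
servo_tool:
  steps:
    - {"dx": 0.3,"dy": 0.4,"dz": -0.2}
    - {"dx": 0.6,"dy": 0.8,"dz": -0.5}
    - {"dx": 0.79,"dy": 1.0,"dz": -0.8}
    - {"dx": 0.79,"dy": 1.0,"dz": -1}
    - {"dx": 0.79,"dy": 1.0,"dz": -1}

```text
$.steps[0]: bad value
```

Call:
servo_tool:
  steps:
    - {"dx": 0.3,"dy": 0.4,"dz": 0,"wx": 0,"wy": 0,"wz": 0.035}
    - {"dx": 0.6,"dy": 0.8,"dz": 0,"wx": 0,"wy": 0,"wz": 0.07}
    - {"dx": 0.8,"dy": 1.0,"dz": 0,"wx": 0,"wy": 0,"wz": 0.105}
    - {"dx": 0.8,"dy": 1.0,"dz": 0,"wx": 0,"wy": 0,"wz": 0.14}
    - {"dx": 0.8,"dy": 1.0,"dz": 0,"wx": 0,"wy": 0,"wz": 0.147}
  jaw: 0.4

```text
time_s: 0.52
eef_pos: [0.2973, -0.4309, 0.231]
eef_rot: [-0.0, 0.91, 0.414, 0.0]
wrist_force: [-0.6, -0.1, -0.3]
opening: 0.399
grasp_force: 0.0
```

Call:
servo_tool:
  steps:
    - {"dx": 0.3,"dy": 0.4,"dz": 0,"wx": 0,"wy": 0,"wz": 0.035}
    - {"dx": 0.6,"dy": 0.8,"dz": 0,"wx": 0,"wy": 0,"wz": 0.07}
    - {"dx": 0.8,"dy": 1.0,"dz": 0,"wx": 0,"wy": 0,"wz": 0.105}
    - {"dx": 0.8,"dy": 1.0,"dz": 0,"wx": 0,"wy": 0,"wz": 0.14}
    - {"dx": 0.8,"dy": 1.0,"dz": 0,"wx": 0,"wy": 0,"wz": 0.144}

```text
time_s: 0.93
eef_pos: [0.3767, -0.332, 0.2312]
eef_rot: [-0.0, 0.795, 0.607, -0.0]
wrist_force: [-0.5, -0.1, -0.0]
opening: 0.4
grasp_force: 0.0
```

Call:
servo_tool:
  steps:
    - {"dx": 0.3,"dy": 0.4,"dz": -0.2,"wx": 0,"wy": 0,"wz": 0}
    - {"dx": 0.6,"dy": 0.8,"dz": -0.5,"wx": 0,"wy": 0,"wz": 0}
    - {"dx": 0.77,"dy": 1.0,"dz": -0.8,"wx": 0,"wy": 0,"wz": 0}
    - {"dx": 0.77,"dy": 1.0,"dz": -1,"wx": 0,"wy": 0,"wz": 0}
    - {"dx": 0.77,"dy": 1.0,"dz": -1,"wx": 0,"wy": 0,"wz": 0}

```text
time_s: 1.35
eef_pos: [0.4501, -0.2291, 0.1244]
eef_rot: [-0.006, 0.798, 0.603, -0.001]
wrist_force: [-2.6, 0.3, -1.0]
opening: 0.399
grasp_force: 0.0
```

Call:
servo_tool:
  steps:
    - {"dx": -0.01,"dy": 0.01,"dz": -0.3,"wx": 0,"wy": 0,"wz": 0}
    - {"dx": -0.02,"dy": 0.01,"dz": -0.6,"wx": 0,"wy": 0,"wz": 0}
    - {"dx": -0.02,"dy": 0.01,"dz": -0.9,"wx": 0,"wy": 0,"wz": 0}
    - {"dx": -0.02,"dy": 0.01,"dz": -1,"wx": 0,"wy": 0,"wz": 0}
    - {"dx": -0.02,"dy": 0.01,"dz": -1,"wx": 0,"wy": 0,"wz": 0}

```text
time_s: 1.77
eef_pos: [0.4486, -0.2324, 0.0291]
eef_rot: [-0.003, 0.798, 0.603, -0.001]
wrist_force: [-0.5, 0.5, -0.0]
opening: 0.401
grasp_force: 0.0
```

Call:
servo_tool:
  steps:
    - {"dx": 0,"dy": 0,"dz": -0.06,"wx": 0,"wy": 0,"wz": 0}
    - {"dx": 0,"dy": 0,"dz": -0.06,"wx": 0,"wy": 0,"wz": 0}
    - {"dx": 0,"dy": 0,"dz": -0.06,"wx": 0,"wy": 0,"wz": 0}
    - {"dx": 0,"dy": 0,"dz": -0.06,"wx": 0,"wy": 0,"wz": 0}
    - {"dx": 0,"dy": 0,"dz": -0.06,"wx": 0,"wy": 0,"wz": 0}

```text
time_s: 2.18
eef_pos: [0.4516, -0.2326, 0.0265]
eef_rot: [0.001, 0.796, 0.605, 0.0]
wrist_force: [0.3, 0.0, 0.5]
opening: 0.396
grasp_force: 0.0
```

```bash
python3 - <<'E'
from h import *
o=ctrl.get_obs();print(o["eef_pos"],o["eef_rot"],o["wrist_force"])
c=vision.camera("top")
f=c["frame"][165:265,200:360,::-1]
cv2.imwrite("pics/push0.png",cv2.resize(f,(800,500),interpolation=cv2.INTER_CUBIC))
E
```

```text
[ 0.45157491 -0.23257766  0.02648575] [1.08552409e-03 7.96400256e-01 6.04768892e-01 2.01560211e-04] [0.33584175 0.00952894 0.45133165]
```

View pics/push0.png

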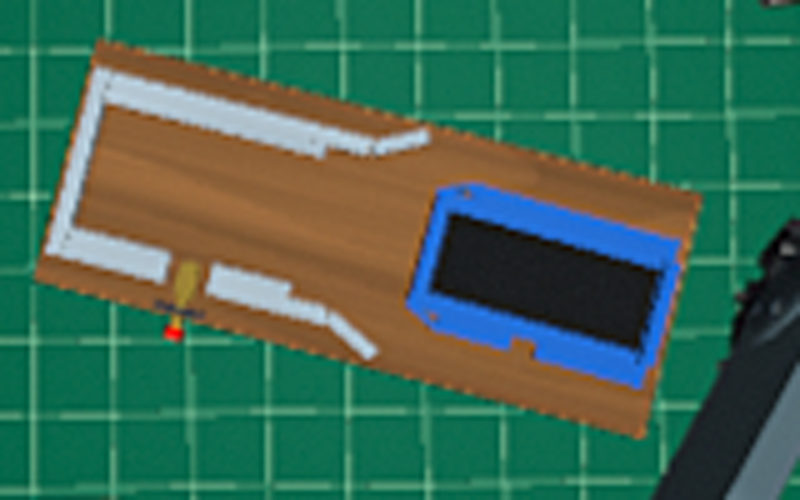

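Call:
servo_tool:
  steps:
    - {"dx": 0.05,"dy": 0.19,"dz": -0.02,"wx": 0,"wy": 0,"wz": 0.002}
    - {"dx": 0.09,"dy": 0.34,"dz": -0.02,"wx": 0,"wy": 0,"wz": 0.002}
    - {"dx": 0.14,"dy": 0.52,"dz": -0.02,"wx": 0,"wy": 0,"wz": 0.002}
    - {"dx": 0.19,"dy": 0.69,"dz": -0.02,"wx": 0,"wy": 0,"wz": 0.002}
    - {"dx": 0.237,"dy": 0.868,"dz": -0.02,"wx": 0,"wy": 0,"wz": 0.002}

```text
time_s: 2.65
eef_pos: [0.4751, -0.1449, 0.0239]
eef_rot: [0.001, 0.794, 0.607, 0.0]
wrist_force: [0.1, -0.7, -1.2]
opening: 0.403
grasp_force: 0.7
```

```bash
cat > look.py <<'E'
from h import *
import sys
U=np.array([.2630,.9648]);N=np.array([-.9648,.2630]);O=np.array([.5138,-.0019])
def st(p): p=np.asarray(p)-O; return np.array([p@U,p@N])*1000
if __name__=="__main__":
    o=ctrl.get_obs();print("t",o["time_s"],"tcp st",st(o["eef_pos"][:2]).round(1),o["eef_pos"].round(4),"yaw",2*np.degrees(np.arctan2(o["eef_rot"][2],o["eef_rot"][1])).round(2),"F",o["wrist_force"].round(1))
    c=vision.camera("top")
    b=[x for x in blobs(c,(105,150,80),(125,255,255)) if x[1][0]>150 and 150<x[1][1]<260]
    if b:
        r=rect(c,np.any([x[2] for x in b],axis=0) if len(b)==1 else max(b,key=lambda x:x[0])[2],.024);print("carrier",[np.round(v,1) for v in r],"st",st(np.array(r[0])/1000).round(1),[st(p/1000).round(0).tolist() for p in cv2.boxPoints(r)])
    if len(sys.argv)>1: cv2.imwrite(f"pics/{sys.argv[1]}.png",cv2.resize(c["frame"][165:265,200:360,::-1],(800,500),interpolation=cv2.INTER_CUBIC))
E
python3 look.py
```

```text
t 2.65 tcp st [-148.1   -0.3] [ 0.4751 -0.1449  0.0239] yaw 74.78 F [ 0.1 -0.7 -1.2]
carrier [array([496.7, -60. ]), array([136.1,  88.5]), np.float64(74.2)] st [-60.6   1.2] [[-128.0, 46.0], [-129.0, -42.0], [7.0, -44.0], [8.0, 45.0]]
```

Call:
servo_tool:
  steps:
    - {"dx": 0.05,"dy": 0.18,"dz": 0,"wx": 0,"wy": 0,"wz": 0}
    - {"dx": 0.1,"dy": 0.36,"dz": 0,"wx": 0,"wy": 0,"wz": 0}
    - {"dx": 0.15,"dy": 0.55,"dz": 0,"wx": 0,"wy": 0,"wz": 0}
    - {"dx": 0.2,"dy": 0.73,"dz": 0,"wx": 0,"wy": 0,"wz": 0}
    - {"dx": 0.24,"dy": 0.88,"dz": 0,"wx": 0,"wy": 0,"wz": 0}

```text
time_s: 3.12
eef_pos: [0.4994, -0.0571, 0.024]
eef_rot: [0.001, 0.794, 0.608, 0.0]
wrist_force: [0.0, -2.3, -0.6]
opening: 0.404
grasp_force: 1.0
```

```bash
python3 look.py push1
```

```text
t 3.1167 tcp st [-57.   -0.6] [ 0.4994 -0.0571  0.024 ] yaw 74.82 F [ 0.  -2.3 -0.6]
carrier [array([527.1,  45.9]), array([101.7,  87.5]), np.float64(74.6)] st [49.6 -0.2] [[-1.0, 44.0], [-1.0, -44.0], [100.0, -44.0], [101.0, 43.0]]
```

View pics/push1.png

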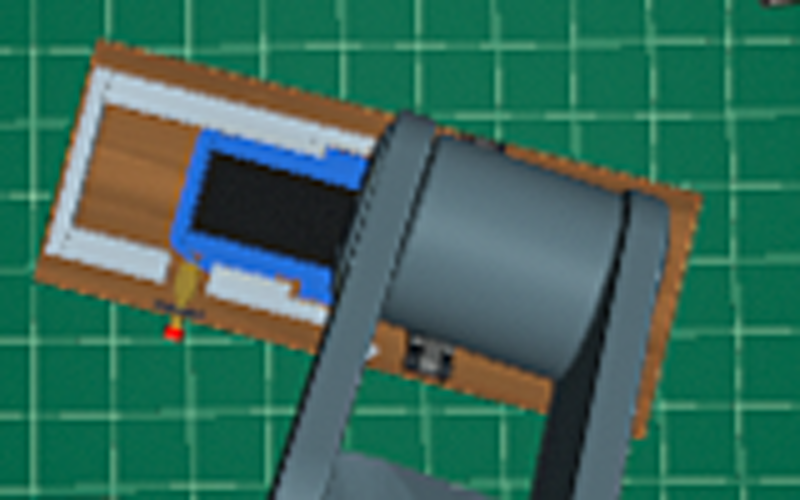

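Call:
servo_tool:
  steps:
    - {"dx": 0.026,"dy": 0.096,"dz": 0,"wx": 0,"wy": 0,"wz": 0}
    - {"dx": 0.053,"dy": 0.19,"dz": 0,"wx": 0,"wy": 0,"wz": 0}
    - {"dx": 0.08,"dy": 0.29,"dz": 0,"wx": 0,"wy": 0,"wz": 0}
    - {"dx": 0.105,"dy": 0.385,"dz": 0,"wx": 0,"wy": 0,"wz": 0}
    - {"dx": 0.13,"dy": 0.48,"dz": 0,"wx": 0,"wy": 0,"wz": 0}

```text
time_s: 3.58
eef_pos: [0.5129, -0.0106, 0.0241]
eef_rot: [0.002, 0.795, 0.607, 0.0]
wrist_force: [0.5, -4.0, -0.7]
opening: 0.395
grasp_force: 1.8
```

Call:
servo_tool:
  steps:
    - {"dx": 0.005,"dy": 0.019,"dz": 0,"wx": 0,"wy": 0,"wz": 0}
    - {"dx": 0.01,"dy": 0.038,"dz": 0,"wx": 0,"wy": 0,"wz": 0}
    - {"dx": 0.016,"dy": 0.058,"dz": 0,"wx": 0,"wy": 0,"wz": 0}
    - {"dx": 0.02,"dy": 0.072,"dz": 0,"wx": 0,"wy": 0,"wz": 0}
    - {"dx": 0.02,"dy": 0.072,"dz": 0,"wx": 0,"wy": 0,"wz": 0}

```text
time_s: 4.0
eef_pos: [0.5135, -0.0021, 0.0233]
eef_rot: [-0.0, 0.795, 0.607, 0.0]
wrist_force: [-0.2, -1.5, 1.1]
opening: 0.398
grasp_force: 0.8
```

```bash
python3 look.py
```

```text
t 4.0 tcp st [-0.3  0.2] [ 0.5135 -0.0021  0.0233] yaw 74.78 F [-0.2 -1.5  1.1]
carrier [array([542. , 112.9]), array([80.3, 80.5]), np.float64(75.2)] st [118.2   3. ] [[78.0, 43.0], [78.0, -38.0], [159.0, -37.0], [158.0, 44.0]]
```

Call:
servo_tool:
  steps:
    - {"dx": 0.003,"dy": 0.01,"dz": 0,"wx": 0,"wy": 0,"wz": 0}
    - {"dx": 0.005,"dy": 0.02,"dz": 0,"wx": 0,"wy": 0,"wz": 0}
    - {"dx": 0.008,"dy": 0.03,"dz": 0,"wx": 0,"wy": 0,"wz": 0}
    - {"dx": 0.008,"dy": 0.03,"dz": 0,"wx": 0,"wy": 0,"wz": 0}
    - {"dx": 0.008,"dy": 0.03,"dz": 0,"wx": 0,"wy": 0,"wz": 0}

```text
time_s: 4.47
eef_pos: [0.5141, 0.0008, 0.0232]
eef_rot: [-0.0, 0.794, 0.607, -0.0]
wrist_force: [-0.5, -4.3, 2.2]
opening: 0.399
grasp_force: 2.4
```

Call:
servo_tool:
  steps:
    - {"dx": 0.003,"dy": 0.01,"dz": 0,"wx": 0,"wy": 0,"wz": 0}
    - {"dx": 0.005,"dy": 0.02,"dz": 0,"wx": 0,"wy": 0,"wz": 0}
    - {"dx": 0.008,"dy": 0.03,"dz": 0,"wx": 0,"wy": 0,"wz": 0}
    - {"dx": 0.008,"dy": 0.03,"dz": 0,"wx": 0,"wy": 0,"wz": 0}
    - {"dx": 0.008,"dy": 0.03,"dz": 0,"wx": 0,"wy": 0,"wz": 0}

```text
time_s: 4.88
eef_pos: [0.5142, 0.0009, 0.0233]
eef_rot: [0.001, 0.794, 0.608, -0.002]
wrist_force: [-6.7, -20.0, 5.4]
opening: 0.401
grasp_force: 10.2
```

Call:
servo_tool:
  steps:
    - {"dx": -0.05,"dy": -0.19,"dz": 0,"wx": 0,"wy": 0,"wz": 0}
    - {"dx": -0.1,"dy": -0.38,"dz": 0.1,"wx": 0,"wy": 0,"wz": 0}
    - {"dx": -0.15,"dy": -0.6,"dz": 0.4,"wx": 0,"wy": 0,"wz": 0}
    - {"dx": -0.2,"dy": -0.8,"dz": 0.7,"wx": 0,"wy": 0,"wz": 0}
    - {"dx": -0.2,"dy": -1,"dz": 0.9,"wx": 0,"wy": 0,"wz": 0}

```text
time_s: 5.3
eef_pos: [0.4949, -0.0961, 0.115]
eef_rot: [-0.0, 0.794, 0.607, 0.001]
wrist_force: [1.6, -0.2, -0.0]
opening: 0.396
grasp_force: 0.0
```

Call:
servo_tool:
  steps:
    - {"dx": 0,"dy": -0.3,"dz": 0,"wx": 0,"wy": 0,"wz": -0.035}
    - {"dx": 0,"dy": -0.6,"dz": 0,"wx": 0,"wy": 0,"wz": -0.07}
    - {"dx": 0,"dy": -1,"dz": 0,"wx": 0,"wy": 0,"wz": -0.105}
    - {"dx": 0,"dy": -1,"dz": 0,"wx": 0,"wy": 0,"wz": -0.14}
    - {"dx": 0,"dy": -1,"dz": 0,"wx": 0,"wy": 0,"wz": -0.175}

```text
time_s: 5.72
eef_pos: [0.4952, -0.1976, 0.1132]
eef_rot: [-0.0, 0.931, 0.365, 0.0]
wrist_force: [-0.0, 0.4, 0.2]
opening: 0.396
grasp_force: 0.0
```

```bash
python3 look.py home1
```

```text
t 5.7167 tcp st [-193.7  -33.5] [ 0.4952 -0.1976  0.1132] yaw 42.78 F [-0.   0.4  0.2]
carrier [array([535.6,  82.6]), array([148. ,  86.8]), np.float64(76.0)] st [87.2  1.2] [[12.0, 43.0], [14.0, -44.0], [162.0, -41.0], [160.0, 46.0]]
```

View pics/home1.png

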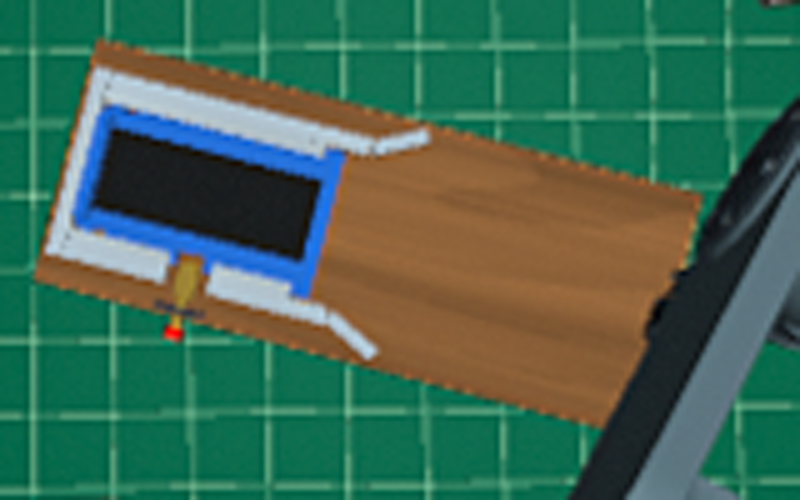

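Call:
servo_tool:
  steps:
    - {"dx": -0.1,"dy": -0.3,"dz": 0,"wx": 0,"wy": 0,"wz": -0.035}
    - {"dx": -0.2,"dy": -0.6,"dz": 0,"wx": 0,"wy": 0,"wz": -0.07}
    - {"dx": -0.27,"dy": -0.9,"dz": 0,"wx": 0,"wy": 0,"wz": -0.105}
    - {"dx": -0.27,"dy": -1,"dz": 0,"wx": 0,"wy": 0,"wz": -0.14}
    - {"dx": -0.27,"dy": -1,"dz": 0,"wx": 0,"wy": 0,"wz": -0.175}
  jaw: 1

```text
time_s: 6.18
eef_pos: [0.468, -0.298, 0.1133]
eef_rot: [0.0, 0.995, 0.1, 0.0]
wrist_force: [0.1, -0.2, 0.7]
opening: 1.005
grasp_force: 0.0
```

Call:
servo_tool:
  steps:
    - {"dx": 0,"dy": -0.2,"dz": 0,"wx": 0,"wy": 0,"wz": -0.035}
    - {"dx": 0,"dy": -0.36,"dz": 0,"wx": 0,"wy": 0,"wz": -0.07}
    - {"dx": 0,"dy": -0.36,"dz": 0,"wx": 0,"wy": 0,"wz": -0.084}
    - {"dx": 0,"dy": -0.36,"dz": 0,"wx": 0,"wy": 0,"wz": -0.084}
    - {"dx": 0,"dy": -0.36,"dz": 0,"wx": 0,"wy": 0,"wz": -0.084}

```text
time_s: 6.6
eef_pos: [0.4682, -0.331, 0.1128]
eef_rot: [-0.001, 1.0, -0.027, -0.0]
wrist_force: [-0.6, -0.9, -1.1]
opening: 1.004
grasp_force: 0.0
```

```bash
python3 - <<'E'
from look import *
d=pickle.load(open("c0.pkl","rb"))
c=vision.camera("top");m=cv2.inRange(c["frame"],(0,0,0),(50,50,50))
n,l,s,ce=cv2.connectedComponentsWithStats(m)
for i in range(1,n):
    if s[i,4]>150 and 210<ce[i][0]<275 and 175<ce[i][1]<230: r=rect(c,l==i,.036);print("pad",r,st(np.array(r[0])/1000))
o=ctrl.get_obs();print(o["eef_pos"],2*np.degrees(np.arctan2(o["eef_rot"][2],o["eef_rot"][1])))
# coarse stone mask robustness in both views
c=d["top"]
for lo in((0,140,60),(0,140,120),(0,140,140)):
    for a,ce,mm in blobs(c,lo,(8,255,255),300):
        if ce[0]>370:print(lo,a,[np.round(v,1) for v in rect(c,mm,.022)])
x=c["frame"][195:255,382];print(x[:,0].tolist())
E
```

```text
pad ((537.095458984375, 80.97216796875), (125.32164001464844, 46.373374938964844), 74.79061126708984) [86.08177337 -0.68007865]
[ 0.46818066 -0.33088302  0.11285412] -3.126227232418067
(0, 140, 60) 677 [array([ 468.1, -333.4]), array([ 49.4, 118.5]), np.float64(86.1)]
(0, 140, 120) 664 [array([ 468.1, -333.6]), array([ 48.8, 118.5]), np.float64(86.1)]
(0, 140, 140) 650 [array([ 467.7, -333.9]), array([ 47.2, 117.8]), np.float64(87.9)]
[125, 169, 171, 173, 175, 175, 171, 167, 166, 157, 143, 150, 151, 150, 151, 150, 151, 151, 150, 151, 151, 150, 150, 149, 150, 150, 150, 149, 150, 150, 151, 149, 149, 149, 150, 149, 149, 149, 149, 148, 150, 149, 149, 149, 149, 148, 149, 148, 148, 149, 151, 149, 153, 159, 164, 161, 152, 146, 144, 148]
```

Call:
servo_tool:
  steps:
    - {"dx": 0,"dy": -0.025,"dz": -0.25,"wx": 0,"wy": 0,"wz": -0.002}
    - {"dx": 0,"dy": -0.025,"dz": -0.5,"wx": 0,"wy": 0,"wz": -0.004}
    - {"dx": 0,"dy": -0.025,"dz": -0.75,"wx": 0,"wy": 0,"wz": -0.004}
    - {"dx": 0,"dy": -0.025,"dz": -0.95,"wx": 0,"wy": 0,"wz": -0.004}
    - {"dx": 0,"dy": -0.025,"dz": -1,"wx": 0,"wy": 0,"wz": -0.004}

```text
time_s: 7.07
eef_pos: [0.4663, -0.3314, 0.0097]
eef_rot: [-0.002, 0.999, -0.034, -0.002]
wrist_force: [-0.2, 0.5, 0.1]
opening: 0.997
grasp_force: 0.0
```

Call:
servo_tool:
  steps:
    - {"dx": 0,"dy": 0,"dz": -0.03,"wx": 0,"wy": 0,"wz": 0}
    - {"dx": 0,"dy": 0,"dz": -0.06,"wx": 0,"wy": 0,"wz": 0}
    - {"dx": 0,"dy": 0,"dz": -0.08,"wx": 0,"wy": 0,"wz": 0}
    - {"dx": 0,"dy": 0,"dz": -0.08,"wx": 0,"wy": 0,"wz": 0}
    - {"dx": 0,"dy": 0,"dz": -0.08,"wx": 0,"wy": 0,"wz": 0}

```text
time_s: 7.48
eef_pos: [0.4688, -0.335, 0.0064]
eef_rot: [0.001, 0.999, -0.035, 0.001]
wrist_force: [-0.3, -0.3, -1.0]
opening: 1.001
grasp_force: 0.0
```

Close on it.

Call:
servo_tool:
  steps:
    - {"dx": 0,"dy": 0,"dz": 0,"wx": 0,"wy": 0,"wz": 0}
    - {"dx": 0,"dy": 0,"dz": 0,"wx": 0,"wy": 0,"wz": 0}
    - {"dx": 0,"dy": 0,"dz": 0,"wx": 0,"wy": 0,"wz": 0}
    - {"dx": 0,"dy": 0,"dz": 0,"wx": 0,"wy": 0,"wz": 0}
    - {"dx": 0,"dy": 0,"dz": 0,"wx": 0,"wy": 0,"wz": 0}
  jaw: 0

```text
time_s: 7.9
eef_pos: [0.4686, -0.335, 0.006]
eef_rot: [0.0, 0.999, -0.035, 0.0]
wrist_force: [-1.6, -0.6, 6.2]
opening: 0.568
grasp_force: 63.8
```

Call:
servo_tool:
  steps:
    - {"dx": 0,"dy": 0,"dz": 0,"wx": 0,"wy": 0,"wz": 0}
    - {"dx": 0,"dy": 0,"dz": 0.02,"wx": 0,"wy": 0,"wz": 0}
    - {"dx": 0,"dy": 0,"dz": 0.05,"wx": 0,"wy": 0,"wz": 0}
    - {"dx": 0,"dy": 0,"dz": 0.1,"wx": 0,"wy": 0,"wz": 0}
    - {"dx": 0,"dy": 0,"dz": 0.2,"wx": 0,"wy": 0,"wz": 0}

```text
time_s: 8.32
eef_pos: [0.4671, -0.3333, 0.0243]
eef_rot: [-0.001, 0.999, -0.035, -0.001]
wrist_force: [-0.5, 0.3, -3.0]
opening: 0.564
grasp_force: 63.0
```

Call:
servo_tool:
  steps:
    - {"dx": 0,"dy": 0.05,"dz": 0.25,"wx": 0,"wy": 0,"wz": 0.02}
    - {"dx": 0,"dy": 0.2,"dz": 0.5,"wx": 0,"wy": 0,"wz": 0.05}
    - {"dx": 0.05,"dy": 0.4,"dz": 0.75,"wx": 0,"wy": 0,"wz": 0.08}
    - {"dx": 0.1,"dy": 0.6,"dz": 0.9,"wx": 0,"wy": 0,"wz": 0.11}
    - {"dx": 0.15,"dy": 0.8,"dz": 0.95,"wx": 0,"wy": 0,"wz": 0.14}

```text
time_s: 8.73
eef_pos: [0.4848, -0.255, 0.1244]
eef_rot: [0.002, 0.983, 0.186, 0.002]
wrist_force: [0.2, -0.2, -1.6]
opening: 0.566
grasp_force: 63.1
```

Call:
servo_tool:
  steps:
    - {"dx": 0.03,"dy": 0.2,"dz": 0,"wx": 0,"wy": 0,"wz": 0.03}
    - {"dx": 0.07,"dy": 0.4,"dz": 0,"wx": 0,"wy": 0,"wz": 0.06}
    - {"dx": 0.11,"dy": 0.6,"dz": 0,"wx": 0,"wy": 0,"wz": 0.09}
    - {"dx": 0.15,"dy": 0.8,"dz": 0,"wx": 0,"wy": 0,"wz": 0.12}
    - {"dx": 0.2,"dy": 1,"dz": 0,"wx": 0,"wy": 0,"wz": 0.15}

```text
time_s: 9.15
eef_pos: [0.503, -0.1534, 0.121]
eef_rot: [0.0, 0.912, 0.41, 0.0]
wrist_force: [0.3, 0.1, -3.1]
opening: 0.564
grasp_force: 63.1
```

Call:
servo_tool:
  steps:
    - {"dx": 0.04,"dy": 0.2,"dz": 0,"wx": 0,"wy": 0,"wz": 0.03}
    - {"dx": 0.08,"dy": 0.4,"dz": 0,"wx": 0,"wy": 0,"wz": 0.06}
    - {"dx": 0.12,"dy": 0.6,"dz": 0,"wx": 0,"wy": 0,"wz": 0.09}
    - {"dx": 0.16,"dy": 0.8,"dz": 0,"wx": 0,"wy": 0,"wz": 0.12}
    - {"dx": 0.2,"dy": 1,"dz": 0,"wx": 0,"wy": 0,"wz": 0.147}

```text
time_s: 9.57
eef_pos: [0.5232, -0.0534, 0.121]
eef_rot: [0.0, 0.794, 0.608, 0.0]
wrist_force: [-0.8, 0.1, -3.3]
opening: 0.567
grasp_force: 63.1
```

Call:
servo_tool:
  steps:
    - {"dx": 0.03,"dy": 0.2,"dz": 0,"wx": 0,"wy": 0,"wz": 0}
    - {"dx": 0.06,"dy": 0.4,"dz": 0,"wx": 0,"wy": 0,"wz": 0}
    - {"dx": 0.09,"dy": 0.6,"dz": 0,"wx": 0,"wy": 0,"wz": 0}
    - {"dx": 0.12,"dy": 0.75,"dz": 0,"wx": 0,"wy": 0,"wz": 0}
    - {"dx": 0.15,"dy": 0.9,"dz": 0,"wx": 0,"wy": 0,"wz": 0}

```text
time_s: 9.98
eef_pos: [0.5381, 0.0367, 0.121]
eef_rot: [0.0, 0.795, 0.606, 0.0]
wrist_force: [0.3, -0.3, -3.0]
opening: 0.569
grasp_force: 63.1
```

Call:
servo_tool:
  steps:
    - {"dx": 0,"dy": 0.15,"dz": 0,"wx": 0,"wy": 0,"wz": 0}
    - {"dx": -0.01,"dy": 0.3,"dz": 0,"wx": 0,"wy": 0,"wz": 0}
    - {"dx": -0.01,"dy": 0.443,"dz": -0.1,"wx": 0,"wy": 0,"wz": 0.001}
    - {"dx": -0.01,"dy": 0.443,"dz": -0.25,"wx": 0,"wy": 0,"wz": 0.001}
    - {"dx": -0.01,"dy": 0.443,"dz": -0.4,"wx": 0,"wy": 0,"wz": 0.001}

```text
time_s: 10.4
eef_pos: [0.5376, 0.0808, 0.081]
eef_rot: [0.001, 0.794, 0.608, 0.001]
wrist_force: [0.5, -1.2, -3.8]
opening: 0.573
grasp_force: 63.1
```

Call:
servo_tool:
  steps:
    - {"dx": 0,"dy": 0,"dz": -0.1,"wx": 0,"wy": 0,"wz": 0}
    - {"dx": 0,"dy": 0,"dz": -0.2,"wx": 0,"wy": 0,"wz": 0}
    - {"dx": 0,"dy": 0,"dz": -0.28,"wx": 0,"wy": 0,"wz": 0}
    - {"dx": 0,"dy": 0,"dz": -0.3,"wx": 0,"wy": 0,"wz": 0}
    - {"dx": 0,"dy": 0,"dz": -0.3,"wx": 0,"wy": 0,"wz": 0}

```text
time_s: 10.82
eef_pos: [0.5368, 0.0797, 0.0498]
eef_rot: [-0.0, 0.795, 0.607, -0.0]
wrist_force: [-0.3, -1.1, -1.9]
opening: 0.563
grasp_force: 63.0
```

Call:
servo_tool:
  steps:
    - {"dx": 0,"dy": 0,"dz": 0,"wx": 0,"wy": 0,"wz": 0}
    - {"dx": 0,"dy": 0,"dz": 0,"wx": 0,"wy": 0,"wz": 0}
    - {"dx": 0,"dy": 0,"dz": 0,"wx": 0,"wy": 0,"wz": 0}
    - {"dx": 0,"dy": 0,"dz": 0,"wx": 0,"wy": 0,"wz": 0}
    - {"dx": 0,"dy": 0,"dz": 0,"wx": 0,"wy": 0,"wz": 0}

```text
time_s: 11.23
eef_pos: [0.5374, 0.0798, 0.0507]
eef_rot: [0.0, 0.794, 0.607, 0.0]
wrist_force: [-0.5, -0.0, -3.0]
opening: 0.569
grasp_force: 63.0
```

Call:
servo_tool:
  steps:
    - {"dx": 0,"dy": 0.01,"dz": -0.02,"wx": 0,"wy": 0,"wz": 0}
    - {"dx": 0,"dy": 0.01,"dz": -0.04,"wx": 0,"wy": 0,"wz": 0}
    - {"dx": 0,"dy": 0.01,"dz": -0.06,"wx": 0,"wy": 0,"wz": 0}
    - {"dx": 0,"dy": 0.01,"dz": -0.08,"wx": 0,"wy": 0,"wz": 0}
    - {"dx": 0,"dy": 0.01,"dz": -0.08,"wx": 0,"wy": 0,"wz": 0}

```text
time_s: 11.65
eef_pos: [0.5371, 0.0808, 0.0421]
eef_rot: [-0.0, 0.794, 0.607, -0.0]
wrist_force: [-0.8, -0.3, -2.4]
opening: 0.567
grasp_force: 63.1
```

Call:
servo_tool:
  steps:
    - {"dx": 0,"dy": 0,"dz": -0.005,"wx": 0,"wy": 0,"wz": 0}
    - {"dx": 0,"dy": 0,"dz": -0.01,"wx": 0,"wy": 0,"wz": 0}
    - {"dx": 0,"dy": 0,"dz": -0.01,"wx": 0,"wy": 0,"wz": 0}
    - {"dx": 0,"dy": 0,"dz": -0.01,"wx": 0,"wy": 0,"wz": 0}
    - {"dx": 0,"dy": 0,"dz": -0.01,"wx": 0,"wy": 0,"wz": 0}

```text
time_s: 12.07
eef_pos: [0.5371, 0.0808, 0.042]
eef_rot: [-0.0, 0.794, 0.607, -0.0]
wrist_force: [-4.0, 0.9, 6.4]
opening: 0.568
grasp_force: 64.1
```

Call:
servo_tool:
  steps:
    - {"dx": 0,"dy": 0,"dz": 0,"wx": 0,"wy": 0,"wz": 0}
    - {"dx": 0,"dy": 0,"dz": 0,"wx": 0,"wy": 0,"wz": 0}
    - {"dx": 0,"dy": 0,"dz": 0,"wx": 0,"wy": 0,"wz": 0}
    - {"dx": 0,"dy": 0,"dz": 0,"wx": 0,"wy": 0,"wz": 0}
    - {"dx": 0,"dy": 0,"dz": 0,"wx": 0,"wy": 0,"wz": 0}
  jaw: 0.9

```text
time_s: 12.48
eef_pos: [0.5373, 0.0808, 0.0413]
eef_rot: [0.0, 0.795, 0.607, 0.0]
wrist_force: [0.1, 0.3, -0.6]
opening: 0.901
grasp_force: 0.0
```

Call:
servo_tool:
  steps:
    - {"dx": 0,"dy": 0,"dz": 0.1,"wx": 0,"wy": 0,"wz": 0}
    - {"dx": 0,"dy": 0,"dz": 0.3,"wx": 0,"wy": 0,"wz": 0}
    - {"dx": 0,"dy": 0,"dz": 0.6,"wx": 0,"wy": 0,"wz": 0}
    - {"dx": 0,"dy": 0.1,"dz": 0.8,"wx": 0,"wy": 0,"wz": 0.03}
    - {"dx": 0,"dy": 0.3,"dz": 0.9,"wx": 0,"wy": 0,"wz": 0.06}

```text
time_s: 12.9
eef_pos: [0.5394, 0.1097, 0.1353]
eef_rot: [0.002, 0.733, 0.68, 0.002]
wrist_force: [0.5, -0.1, -0.2]
opening: 0.9
grasp_force: 0.0
```

Call:
servo_tool:
  steps:
    - {"dx": 0,"dy": 0.3,"dz": 0,"wx": 0,"wy": 0,"wz": 0.035}
    - {"dx": -0.05,"dy": 0.6,"dz": 0,"wx": 0,"wy": 0,"wz": 0.07}
    - {"dx": -0.1,"dy": 0.9,"dz": 0,"wx": 0,"wy": 0,"wz": 0.105}
    - {"dx": -0.12,"dy": 1,"dz": 0,"wx": 0,"wy": 0,"wz": 0.14}
    - {"dx": -0.12,"dy": 1,"dz": 0,"wx": 0,"wy": 0,"wz": 0.175}
  jaw: 1

```text
time_s: 13.32
eef_pos: [0.5244, 0.2136, 0.1321]
eef_rot: [-0.0, 0.518, 0.855, 0.0]
wrist_force: [0.4, 0.4, -0.4]
opening: 0.997
grasp_force: 0.0
```

Call:
servo_tool:
  steps:
    - {"dx": 0,"dy": 0.3,"dz": 0,"wx": 0,"wy": 0,"wz": 0.035}
    - {"dx": -0.05,"dy": 0.6,"dz": 0,"wx": 0,"wy": 0,"wz": 0.07}
    - {"dx": -0.1,"dy": 0.9,"dz": 0,"wx": 0,"wy": 0,"wz": 0.105}
    - {"dx": -0.14,"dy": 1,"dz": 0,"wx": 0,"wy": 0,"wz": 0.14}
    - {"dx": -0.14,"dy": 1,"dz": 0,"wx": 0,"wy": 0,"wz": 0.175}

```text
time_s: 13.73
eef_pos: [0.5101, 0.3137, 0.1321]
eef_rot: [-0.0, 0.267, 0.964, 0.001]
wrist_force: [-0.4, -0.7, 0.4]
opening: 1.0
grasp_force: 0.0
```

```bash
cat > chk.py <<'E'
from look import *
import sys
o=ctrl.get_obs();print(o["time_s"],o["eef_pos"].round(4),2*np.degrees(np.arctan2(o["eef_rot"][2],o["eef_rot"][1])).round(2))
d={n:vision.camera(n) for n in("top","scene")}
for n,c in d.items():
    for nm,lo,hi,z in(("red",(0,140,60),(8,255,255),.058),("cream",(18,30,150),(38,180,255),float(sys.argv[1]))):
        for a,ce,mm in blobs(c,lo,hi,200):
            r=rect(c,mm,z)
            if 400<r[0][0]<650: print(n,nm,a,[np.round(v,1) for v in r],"st",st(np.array(r[0])/1000).round(1))
top=cv2.resize(d["top"]["frame"][150:270,150:350],(600,360),interpolation=cv2.INTER_CUBIC)
sc=cv2.resize(d["scene"]["frame"][130:240,180:400],(480,240),interpolation=cv2.INTER_CUBIC)
im=np.zeros((600,600,3),np.uint8);im[:360]=top;im[360:,:480]=sc
cv2.imwrite(f"pics/{sys.argv[2]}.png",im[:,:,::-1])
E
python3 chk.py .022 chk1
```

```text
13.7333 [0.5101 0.3137 0.1321] 149.08
top red 679 [array([536.1,  81.1]), array([120.7,  46.8]), np.float64(75.2)] st [86.   0.4]
top cream 291 [array([538.3, 325.3]), array([49.8, 55.5]), np.float64(62.8)] st [322.1  62.4]
scene red 502 [array([542.2,  86.4]), array([114.9,  50.8]), np.float64(75.1)] st [92.6 -4.2]
scene cream 682 [array([511.8, 341.4]), array([ 58.5, 126.3]), np.float64(61.9)] st [330.7  92.2]
scene cream 788 [array([519.6, 489.3]), array([ 60. , 121.6]), np.float64(14.5)] st [475.4 123.5]
```

View pics/chk1.png

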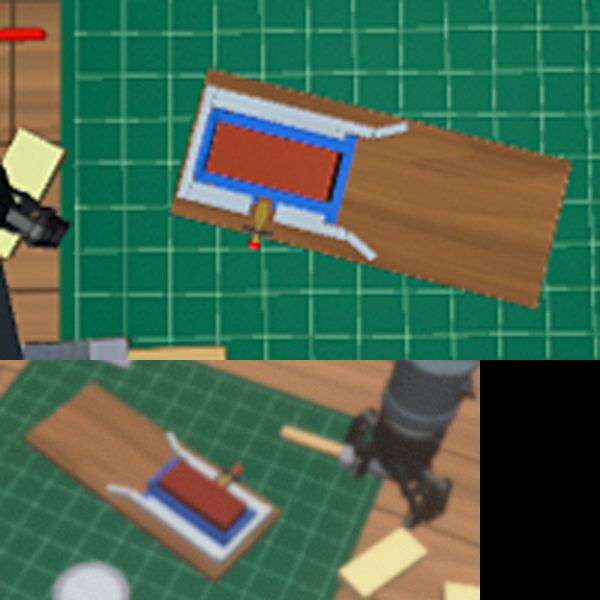

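Call:
servo_tool:
  steps:
    - {"dx": 0,"dy": 0.15,"dz": 0,"wx": 0,"wy": 0,"wz": 0.017}
    - {"dx": 0,"dy": 0.275,"dz": -0.2,"wx": 0,"wy": 0,"wz": 0.017}
    - {"dx": 0,"dy": 0.275,"dz": -0.5,"wx": 0,"wy": 0,"wz": 0.017}
    - {"dx": 0,"dy": 0.275,"dz": -0.75,"wx": 0,"wy": 0,"wz": 0.017}
    - {"dx": 0,"dy": 0.275,"dz": -0.9,"wx": 0,"wy": 0,"wz": 0.017}

```text
time_s: 14.25
eef_pos: [0.5099, 0.3373, 0.0389]
eef_rot: [-0.001, 0.247, 0.969, -0.001]
wrist_force: [-0.4, -1.0, -0.6]
opening: 0.998
grasp_force: 0.0
```

Call:
servo_tool:
  steps:
    - {"dx": 0,"dy": 0,"dz": -0.1,"wx": 0,"wy": 0,"wz": 0}
    - {"dx": 0,"dy": 0,"dz": -0.2,"wx": 0,"wy": 0,"wz": 0}
    - {"dx": 0,"dy": 0,"dz": -0.3,"wx": 0,"wy": 0,"wz": 0}
    - {"dx": 0,"dy": 0,"dz": -0.36,"wx": 0,"wy": 0,"wz": 0}
    - {"dx": 0,"dy": 0,"dz": -0.36,"wx": 0,"wy": 0,"wz": 0}

```text
time_s: 14.67
eef_pos: [0.5108, 0.3379, 0.0044]
eef_rot: [-0.001, 0.245, 0.969, -0.0]
wrist_force: [-0.7, -0.5, -1.0]
opening: 1.003
grasp_force: 0.0
```

Call:
servo_tool:
  steps:
    - {"dx": 0,"dy": 0.03,"dz": 0.01,"wx": 0,"wy": 0,"wz": 0.002}
    - {"dx": 0,"dy": 0.03,"dz": 0.01,"wx": 0,"wy": 0,"wz": 0.002}
    - {"dx": 0,"dy": 0.03,"dz": 0.01,"wx": 0,"wy": 0,"wz": 0.002}
    - {"dx": 0,"dy": 0.03,"dz": 0.01,"wx": 0,"wy": 0,"wz": 0.002}
    - {"dx": 0,"dy": 0.03,"dz": 0.01,"wx": 0,"wy": 0,"wz": 0.002}

```text
time_s: 15.08
eef_pos: [0.5114, 0.3415, 0.0068]
eef_rot: [0.0, 0.242, 0.97, 0.0]
wrist_force: [0.7, -0.1, -0.1]
opening: 1.002
grasp_force: 0.0
```

Call:
servo_tool:
  steps:
    - {"dx": 0,"dy": 0,"dz": 0,"wx": 0,"wy": 0,"wz": 0}
    - {"dx": 0,"dy": 0,"dz": 0,"wx": 0,"wy": 0,"wz": 0}
    - {"dx": 0,"dy": 0,"dz": 0,"wx": 0,"wy": 0,"wz": 0}
    - {"dx": 0,"dy": 0,"dz": 0,"wx": 0,"wy": 0,"wz": 0}
    - {"dx": 0,"dy": 0,"dz": 0,"wx": 0,"wy": 0,"wz": 0}
  jaw: 0

```text
time_s: 15.5
eef_pos: [0.5115, 0.3415, 0.0067]
eef_rot: [0.0, 0.242, 0.97, 0.0]
wrist_force: [-0.1, -0.1, 3.1]
opening: 0.567
grasp_force: 64.0
```

Call:
servo_tool:
  steps:
    - {"dx": 0,"dy": 0,"dz": 0,"wx": 0,"wy": 0,"wz": 0}
    - {"dx": 0,"dy": 0,"dz": 0.02,"wx": 0,"wy": 0,"wz": 0}
    - {"dx": 0,"dy": 0,"dz": 0.06,"wx": 0,"wy": 0,"wz": 0}
    - {"dx": 0,"dy": 0,"dz": 0.2,"wx": 0,"wy": 0,"wz": 0}
    - {"dx": 0,"dy": 0,"dz": 0.4,"wx": 0,"wy": 0,"wz": 0}

```text
time_s: 15.92
eef_pos: [0.5092, 0.3404, 0.045]
eef_rot: [-0.002, 0.242, 0.97, -0.002]
wrist_force: [0.2, -0.1, -2.2]
opening: 0.566
grasp_force: 63.4
```

Call:
servo_tool:
  steps:
    - {"dx": 0,"dy": 0,"dz": 0.25,"wx": 0,"wy": 0,"wz": -0.02}
    - {"dx": 0,"dy": -0.15,"dz": 0.5,"wx": 0,"wy": 0,"wz": -0.05}
    - {"dx": 0.03,"dy": -0.35,"dz": 0.7,"wx": 0,"wy": 0,"wz": -0.08}
    - {"dx": 0.06,"dy": -0.55,"dz": 0.8,"wx": 0,"wy": 0,"wz": -0.11}
    - {"dx": 0.09,"dy": -0.75,"dz": 0.8,"wx": 0,"wy": 0,"wz": -0.14}

```text
time_s: 16.33
eef_pos: [0.5221, 0.2664, 0.1308]
eef_rot: [0.002, 0.449, 0.893, 0.002]
wrist_force: [0.9, -0.2, -1.3]
opening: 0.57
grasp_force: 63.6
```

Call:
servo_tool:
  steps:
    - {"dx": 0.03,"dy": -0.2,"dz": 0,"wx": 0,"wy": 0,"wz": -0.03}
    - {"dx": 0.06,"dy": -0.4,"dz": 0,"wx": 0,"wy": 0,"wz": -0.06}
    - {"dx": 0.09,"dy": -0.6,"dz": 0,"wx": 0,"wy": 0,"wz": -0.09}
    - {"dx": 0.12,"dy": -0.8,"dz": 0,"wx": 0,"wy": 0,"wz": -0.12}
    - {"dx": 0.13,"dy": -1,"dz": 0,"wx": 0,"wy": 0,"wz": -0.15}

```text
time_s: 16.75
eef_pos: [0.5334, 0.1654, 0.1273]
eef_rot: [0.0, 0.646, 0.763, 0.0]
wrist_force: [0.2, 0.3, -1.8]
opening: 0.569
grasp_force: 63.5
```

Call:
servo_tool:
  steps:
    - {"dx": 0.01,"dy": -0.2,"dz": 0,"wx": 0,"wy": 0,"wz": -0.03}
    - {"dx": 0.02,"dy": -0.4,"dz": 0,"wx": 0,"wy": 0,"wz": -0.06}
    - {"dx": 0.03,"dy": -0.6,"dz": 0,"wx": 0,"wy": 0,"wz": -0.09}
    - {"dx": 0.03,"dy": -0.75,"dz": 0,"wx": 0,"wy": 0,"wz": -0.12}
    - {"dx": 0.03,"dy": -0.85,"dz": 0,"wx": 0,"wy": 0,"wz": -0.139}

```text
time_s: 17.17
eef_pos: [0.5361, 0.0798, 0.1272]
eef_rot: [0.0, 0.796, 0.605, 0.0]
wrist_force: [-0.1, -0.1, -2.7]
opening: 0.567
grasp_force: 63.5
```

Call:
servo_tool:
  steps:
    - {"dx": 0,"dy": 0,"dz": 0,"wx": 0,"wy": 0,"wz": 0}
    - {"dx": 0,"dy": 0,"dz": 0,"wx": 0,"wy": 0,"wz": 0}
    - {"dx": 0,"dy": 0,"dz": 0,"wx": 0,"wy": 0,"wz": 0}
    - {"dx": 0,"dy": 0,"dz": 0,"wx": 0,"wy": 0,"wz": 0}
    - {"dx": 0,"dy": 0,"dz": 0,"wx": 0,"wy": 0,"wz": 0}

```text
time_s: 17.58
eef_pos: [0.536, 0.0821, 0.1264]
eef_rot: [-0.0, 0.794, 0.608, 0.0]
wrist_force: [0.1, 0.3, -1.9]
opening: 0.57
grasp_force: 63.5
```

Call:
servo_tool:
  steps:
    - {"dx": 0.005,"dy": -0.015,"dz": -0.15,"wx": 0,"wy": 0,"wz": 0}
    - {"dx": 0.005,"dy": -0.015,"dz": -0.3,"wx": 0,"wy": 0,"wz": 0}
    - {"dx": 0.005,"dy": -0.015,"dz": -0.45,"wx": 0,"wy": 0,"wz": 0}
    - {"dx": 0.005,"dy": -0.015,"dz": -0.54,"wx": 0,"wy": 0,"wz": 0}
    - {"dx": 0.005,"dy": -0.015,"dz": -0.54,"wx": 0,"wy": 0,"wz": 0}

```text
time_s: 18.0
eef_pos: [0.5348, 0.0804, 0.0701]
eef_rot: [-0.001, 0.794, 0.608, -0.002]
wrist_force: [-0.9, -0.4, -2.7]
opening: 0.564
grasp_force: 63.4
```

Call:
servo_tool:
  steps:
    - {"dx": 0,"dy": 0,"dz": -0.01,"wx": 0,"wy": 0,"wz": 0}
    - {"dx": 0,"dy": 0,"dz": -0.03,"wx": 0,"wy": 0,"wz": 0}
    - {"dx": 0,"dy": 0,"dz": -0.05,"wx": 0,"wy": 0,"wz": 0}
    - {"dx": 0,"dy": 0,"dz": -0.07,"wx": 0,"wy": 0,"wz": 0}
    - {"dx": 0,"dy": 0,"dz": -0.07,"wx": 0,"wy": 0,"wz": 0}

```text
time_s: 18.42
eef_pos: [0.5368, 0.0798, 0.0654]
eef_rot: [0.0, 0.794, 0.607, 0.0]
wrist_force: [-0.1, -0.6, -2.3]
opening: 0.57
grasp_force: 63.4
```

Call:
servo_tool:
  steps:
    - {"dx": 0,"dy": 0.005,"dz": -0.005,"wx": 0,"wy": 0,"wz": 0}
    - {"dx": 0,"dy": 0.005,"dz": -0.01,"wx": 0,"wy": 0,"wz": 0}
    - {"dx": 0,"dy": 0.005,"dz": -0.01,"wx": 0,"wy": 0,"wz": 0}
    - {"dx": 0,"dy": 0.005,"dz": -0.01,"wx": 0,"wy": 0,"wz": 0}
    - {"dx": 0,"dy": 0.005,"dz": -0.01,"wx": 0,"wy": 0,"wz": 0}

```text
time_s: 18.83
eef_pos: [0.5369, 0.0804, 0.0647]
eef_rot: [0.0, 0.794, 0.607, 0.0]
wrist_force: [-0.4, 0.3, 1.6]
opening: 0.568
grasp_force: 64.0
```

Call:
servo_tool:
  steps:
    - {"dx": 0,"dy": 0,"dz": 0,"wx": 0,"wy": 0,"wz": 0}
    - {"dx": 0,"dy": 0,"dz": 0,"wx": 0,"wy": 0,"wz": 0}
    - {"dx": 0,"dy": 0,"dz": 0,"wx": 0,"wy": 0,"wz": 0}
    - {"dx": 0,"dy": 0,"dz": 0,"wx": 0,"wy": 0,"wz": 0}
    - {"dx": 0,"dy": 0,"dz": 0,"wx": 0,"wy": 0,"wz": 0}
  jaw: 0.9

```text
time_s: 19.25
eef_pos: [0.5368, 0.0803, 0.0643]
eef_rot: [0.0, 0.795, 0.607, 0.0]
wrist_force: [0.3, 0.0, -0.1]
opening: 0.898
grasp_force: 0.0
```

Call:
servo_tool:
  steps:
    - {"dx": 0,"dy": 0,"dz": 0.1,"wx": 0,"wy": 0,"wz": 0}
    - {"dx": 0,"dy": 0,"dz": 0.3,"wx": 0,"wy": 0,"wz": 0}
    - {"dx": 0,"dy": 0,"dz": 0.6,"wx": 0,"wy": 0,"wz": 0}
    - {"dx": 0,"dy": 0,"dz": 0.8,"wx": 0,"wy": 0,"wz": 0}
    - {"dx": 0,"dy": -0.2,"dz": 1,"wx": 0,"wy": 0,"wz": 0}

```text
time_s: 19.67
eef_pos: [0.5369, 0.0624, 0.1666]
eef_rot: [0.0, 0.794, 0.608, 0.001]
wrist_force: [1.1, -1.5, -0.5]
opening: 0.897
grasp_force: 0.0
```

Call:
servo_tool:
  steps:
    - {"dx": 0,"dy": -0.3,"dz": 0,"wx": 0,"wy": 0,"wz": 0}
    - {"dx": -0.1,"dy": -0.6,"dz": 0,"wx": 0,"wy": 0,"wz": 0}
    - {"dx": -0.2,"dy": -0.9,"dz": 0,"wx": 0,"wy": 0,"wz": 0}
    - {"dx": -0.3,"dy": -1,"dz": 0,"wx": 0,"wy": 0,"wz": 0}
    - {"dx": -0.3,"dy": -1,"dz": 0,"wx": 0,"wy": 0,"wz": 0}

```text
time_s: 20.08
eef_pos: [0.5055, -0.0419, 0.165]
eef_rot: [0.0, 0.795, 0.606, -0.0]
wrist_force: [-0.1, -0.2, 0.2]
opening: 0.896
grasp_force: 0.0
```

Call:
servo_tool:
  steps:
    - {"dx": 0,"dy": -0.3,"dz": 0,"wx": 0,"wy": 0,"wz": 0}
    - {"dx": -0.1,"dy": -0.6,"dz": 0,"wx": 0,"wy": 0,"wz": 0}
    - {"dx": -0.2,"dy": -0.9,"dz": 0,"wx": 0,"wy": 0,"wz": 0}
    - {"dx": -0.2,"dy": -1,"dz": 0,"wx": 0,"wy": 0,"wz": 0}
    - {"dx": -0.2,"dy": -1,"dz": 0,"wx": 0,"wy": 0,"wz": 0}

```text
time_s: 20.5
eef_pos: [0.4871, -0.1413, 0.165]
eef_rot: [0.001, 0.795, 0.606, 0.0]
wrist_force: [0.2, 0.2, -0.1]
opening: 0.902
grasp_force: 0.0
```

```bash
python3 chk.py .080 chk2
```

```text
20.5 [ 0.4871 -0.1413  0.165 ] 74.62
top cream 709 [array([534.9,  80.3]), array([118.5,  47.9]), np.float64(75.2)] st [84.8  1.2]
top cream 692 [array([512.4, 464.1]), array([ 48.5, 113.2]), np.float64(15.0)] st [449.2 123.9]
scene cream 646 [array([537.7,  82.4]), array([128.1,  57.8]), np.float64(75.1)] st [87.6 -0.8]
scene cream 764 [array([558.5, 479.7]), array([ 56.2, 114.5]), np.float64(14.4)] st [476.4  83.5]
```

View pics/chk2.png

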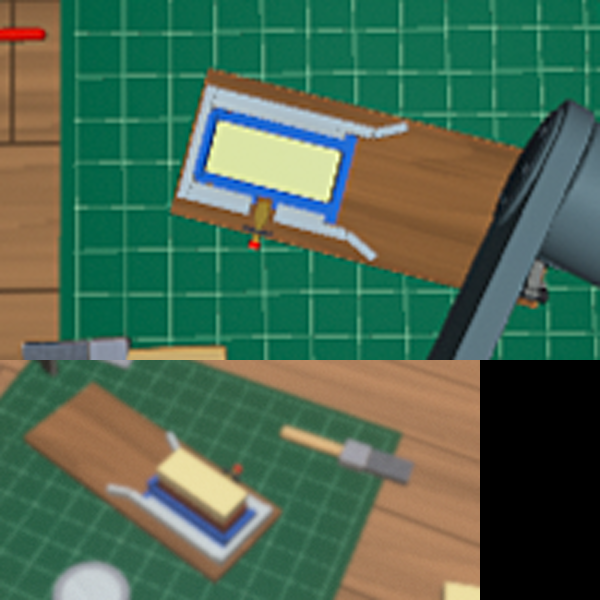

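The cream stone now covers the coarse one on the carrier. It is centred at station (85, 1) mm and flush within about 1 to 2 mm. The catch knob, at (254,243), is sprung in, so I'm handing in.

```bash
python3 -c "
from bench import workorder;print(workorder.hand_in())"
```

```text
the job is handed in; nothing more can be done
None
```

The station is set up and handed in at about 20 s: the carrier is home with the catch in its notch, and the coarse and fine stones are stacked flush on it. The final images confirm this, but the hand-in returned no verdict.

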